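# Vent the tube incubator: key sequence, then hold the sprung lid at the mark

### The arm

A 7-joint arm with a two-finger parallel gripper is mounted at the origin on the work surface; the furniture and walls round the work are solid. World frame = base frame: x ahead of the robot, y to its left, z up, the work surface at z = 0. Lengths are in m, angles in rad, forces in N, time in s.
With the tool pointing down it reaches from about 0.35 to 0.9 m from the base axis. Payload 8.1 kg.
Tool frame: the origin (TCP) lies at the very end of the fingers, on their centre line; the grasp point (between the pads) lies 19 mm behind it; z points along the fingers, y is the direction in which the jaws open and shut (so a half turn about z gives the same grasp; the last joint's range is limited). The gripper opens to 92 mm and grips with 3 to 60 N. Pads are 19 mm wide; open, the fingers measure 130 mm over their backs; the gripper's body (75 mm by 190 mm) begins 47 mm behind the grasp point.
Start: joints at [-1.385, 0.434, 0.025, 1.573, -0.012, 1.134, -0.075], TCP at [0.178, 0.599, 0.227] pointing down, gripper open.
Joint ranges: [-2.62, 2.62], [-0.44, 2.09], [-1.27, 1.32], [0.08, 2.57], [-1.32, 4.46], [0.12, 2], [-2.74, 2.74]. Speed limits (rad/s): [2.22, 2.22, 3.01, 3.01, 3.14, 3.14, 3.14].

### API

Orientations are given as a rotation vector (axis times angle).
In Python, from cell import observe, get_image, sign_off gives the robot as it stands.
- The arm moves only by the tool arm_command, never from a script. Its argument "deltas" is a list of rows, each an object with "xyz": the shift along the tool's x, y, z in cm, a list of three; "turn": the turn about the tool's z in degrees; "jaw": the closure in counts, from 0 (fully open) to 255 (shut). A call has 1 to 5 rows; each row is the pose to reach, as a shift and turn from the pose measured when the call began, along the tool's axes at that moment; what a row does not reach only later rows make up. A row lasts 1/12 s, in which the tool goes at most 41.7 mm and 7.16 degrees, less where a joint would pass 70% of its speed; a pose out of reach is approached as far as the arm can. A call with a gripper value outside its range is refused whole. The fingers move at their own pace and stop on an object; "force" is the grip in N (left out, the last holds). Time passes only in rows, so rows that repeat a pose let the fingers close. It gives the time, the measured TCP pose, the force and the opening at its end, in the units of the state.
- observe(): the state, without advancing time (a new reading comes with each control period).
- get_image(name): name is "scene" or "top"; returns a dict with "frame" (420x560x3 uint8, red, green, blue), "depth" (420x560 float32, m along the optical axis (not along the pixel's ray), 0 where there is no reading), "camera_matrix" (3x3 intrinsics, pixels), "cam_to_world" (4x4, takes a point from camera to world coordinates). Camera axes: x right, y up, looking along -z (the intrinsics and any distortion apply to the point x, -y, -z); pixel columns grow to the right and rows downward; lengths in m; the calibration is good to about 2 mm. A picture is of the moment at which its call begins.
- sign_off(): hands the job in, once; it reports no verdict.
The state is a dict: "clock": time; "joints": joint angles; "dq": joint speeds; "joint_efforts": joint torques, N m; "position": TCP position; "ee_rot": TCP orientation; "force": force on the tool from outside, world axes, zero at the start; "ft_torque": the same for the moment, N m; "width": opening from 0.0 (shut) to 1.0 (fully open).
Only numpy, scipy, OpenCV 4.12 (cv2) and the standard library are available. Lean on these libraries where they do the work, as an engineer would, in place of code of your own. Each camera call takes 0.05 s, during which the arm holds its last target.

### The job

With the lid of the white tube incubator shut, press its three black keys fully down one at a time in this order: the square one (stop), the round one (vent), the narrow bar-shaped one (unlatch). Then take the lid by its upright metal disc grip and raise it against its spring until it is parallel with the dark index arm beside it, and finish while still holding it steady there. Do not shift the index arm, and leave the bottle, the dish and the little box where they stand.

Things in the scene. Friction and masses are not known exactly. Their poses are not given: they have to be found in the camera images.
- instrument: Low white tube incubator, fixed to the bench, 180 (x) x 230 (y) x 60 mm; origin under the centre of its base, z up, its front looks along its -x. A grey lid covers its left part, a console with three black keys in a row along x is on its right (-y) part.
- lid_hinge (a point): Middle of the lid's hinge axis, at the back of the instrument (70 mm behind its centre, 66 mm over the bench); axes as the instrument's; the hinge runs along its y.
- lid (a joint): Lid angle, rad: 0 shut (flat), grows as its front edge rises, turning about lid_hinge; limit 1.2. The lid is a flat plate 152 (from hinge to front) x 110 x 10 mm, its top 72 mm over the bench when shut. A spring pulls it shut: about 4 N of lift at the grip starts it, about 6 N at the grip (square to its radius from the hinge) holds it at the mark; let go, it shuts.
- grip_center (a point): Centre of the lid's grip: an upright metal disc, 36 mm in diameter, 12 mm thick across its y axis, on the lid near its front edge. When shut it is 125 mm in front of the hinge axis and 32 mm above it (98 mm over the bench), its lower rim 8 mm clear of the lid except for a stem 16 mm (x) by 10 mm (y). Its axes turn with the lid: x along the lid towards the hinge, y along the hinge, z out of the lid. Pinched on its two flat faces the disc can pivot between the fingers.
- index_arm (a joint): Angle of the index arm, rad, on the same scale as the lid (0 flat, pivoting on the hinge axis): lid angle = index angle means lid and arm are parallel, at the mark. Set anywhere from 0.38 to 0.65; friction holds it.
- index_tip (a point): Free end of the index arm: a dark steel bar 7 mm high and 80 mm long, just left (+y) of the lid, in front of a steel wire quadrant with ticks. x points along the arm towards the pivot, y along the hinge.
- key_square_top (a point): Centre of the top face of the key with the square cap 22 x 22 mm; 73 mm over the bench when up; the keys are 46 mm apart and their order in the row varies; axes as the instrument's.
- key_square (a joint): Travel of the square key, m: 0 up, 0.005 fully down; springs back; about 4 N pushes it fully down.
- key_round_top (a point): Centre of the top face of the key with the round cap 25 mm in diameter; 73 mm over the bench when up; the keys are 46 mm apart and their order in the row varies; axes as the instrument's.
- key_round (a joint): Travel of the round key, m: 0 up, 0.005 fully down; springs back; about 4 N pushes it fully down.
- key_bar_top (a point): Centre of the top face of the key with the narrow bar-shaped cap, 32 mm (instrument y) by 11 mm (instrument x); 73 mm over the bench when up; the keys are 46 mm apart and their order in the row varies; axes as the instrument's.
- key_bar (a joint): Travel of the bar key, m: 0 up, 0.005 fully down; springs back; about 4 N pushes it fully down.
- bottle: Bystander: pale plastic reagent bottle with a blue cap, 41 mm across, 80 mm high; origin under its base.
- dish: Bystander: round covered dish, 60 mm across, 15 mm high; origin under its base.
- carton: Bystander: little cardboard box 21 x 26 x 19 mm; origin under its base.

How it is judged:
On the way, in this order (a step that is already met when the one before it is completed fails the run):
1. the square key is pressed fully down, alone, with the lid shut (value of joint key_square above 0.0035 m and value of joint each of key_round, key_bar below 0.0015 m and value of joint lid below 0.05 rad), for 0.05 s.
2. the round key is pressed fully down, alone, with the lid shut (value of joint key_round above 0.0035 m and value of joint each of key_square, key_bar below 0.0015 m and value of joint lid below 0.05 rad), for 0.05 s.
3. the bar key is pressed fully down, alone, with the lid shut (value of joint key_bar above 0.0035 m and value of joint each of key_square, key_round below 0.0015 m and value of joint lid below 0.05 rad), for 0.05 s.
4. the lid is held by its grip parallel with the index arm (angle between the x axis of grip_center and the x axis of index_tip, either way round below 0.07 rad and value of joint lid above 0.25 rad and contact force between the fingers and lid_c1 above 1 N), for 0.3 s.
At the end, for the whole second after the job is handed in: The fingers hold the disc grip (more than 1 N), the lid is parallel with the index arm within 0.07 rad (4 degrees) and still (under 0.1 rad/s), all keys are up, and the index arm's tip is within 8 mm of where it was (all of step 4 and value of joint lid below 0.8 rad and velocity of joint lid between -0.1 and 0.1 rad/s and value of joint each of key_square, key_round, key_bar below 0.0015 m and distance of index_tip from where it was at the start of the episode below 0.008 m); the arm keeps its last pose, push and grip.
It fails at once if two keys down at the same time (value of joint each of key_square, key_round above 0.0025 m or value of joint each of key_round, key_bar above 0.0025 m or value of joint each of key_square, key_bar above 0.0025 m).
It fails at once if a key pressed while the lid is raised (value of joint lid above 0.1 rad and value of joint any of key_square, key_round, key_bar above 0.0025 m).
It fails at once if the index arm's tip moved by more than 8 mm (distance of index_tip from where it was at the start of the episode above 0.008 m).
It fails at once if a bystander moved by more than 30 mm or tipped (distance of any of bottle, dish, carton from where it was at the start of the episode above 0.03 m or angle between any of bottle, dish, carton's own z axis and vertical above 0.5 rad).
It also fails if it takes over 58 s, if anything falls off the work surface, if the arm or the gripper's body presses on something with over 40 N, if the wrist force passes 120 N, or if a joint passes its speed limit or range.

## Working session

There is one attempt and no reset: what is moved stays moved. The work goes in short steps, Python scripts to look and compute and a tool call to move; the robot and the scene stay as the last step left them, time stands still between calls to the robot, and variables do not carry over. Pictures are saved under pics/ and viewed, and the job is handed in when it is done.

Besides the shell and the picture viewer there is one more tool, called after "Request:" as a command line: name --argument value ..., lists and objects as JSON in quotes. arm_command: Moves the arm, as the interface text tells. Its arguments: {"type":"object","properties":{"deltas":{"type":"array","items":{"type":"object","properties":{"xyz":{"type":"array","items":{"type":"number"}},"turn":{"type":"number"},"jaw":{"type":"number"}}}},"force":{"type":"number"}},"required":["deltas"]}

```bash
mkdir -p pics; ls; python3 - <<'E'
from cell import observe,get_image
import cv2,numpy as np
print(observe())
for n in("scene","top"):
    g=get_image(n); cv2.imwrite(f"pics/{n}0.png",g["frame"][:,:,::-1]); np.savez(f"{n}0.npz",**g); print(g["camera_matrix"],g["cam_to_world"])
E
```

```text
pics
{'clock': 0.0, 'joints': array([-1.38458856,  0.43521487,  0.02494444,  1.57411716, -0.01162331,
        1.13400154, -0.07511971]), 'dq': array([-0.00048354, -0.00175566,  0.00125734, -0.00016483, -0.00041331,
       -0.00041965, -0.00021817]), 'joint_efforts': array([ 5.16036835e-05, -6.67837930e+01,  9.84945931e-01, -3.14455605e+01,
       -6.05812389e-02,  4.28121944e-02,  1.20878394e-04]), 'position': array([0.17788877, 0.59860076, 0.22594192]), 'ee_rot': array([-4.52180523e-01, -3.10875927e+00,  2.50005300e-03]), 'force': array([0.22978649, 0.2387681 , 0.05707632]), 'ft_torque': array([-0.10236641,  0.022351  , -0.05612744]), 'width': 1.0020505549446375}
[[379.10686037   0.         282.86543387]
 [  0.         379.10686037 210.40927919]
 [  0.           0.           1.        ]] [[ 0.77965903  0.3714242  -0.50415856  0.06265725]
 [-0.62619596  0.45828834 -0.63075385 -0.53650593]
 [-0.00322726  0.80747499  0.58989298  0.6097466 ]
 [ 0.          0.          0.          1.        ]]
[[406.65162697   0.         282.11352554]
 [  0.         406.65162697 209.49219044]
 [  0.           0.           1.        ]] [[ 0.00870962  0.98370015 -0.17960555  0.32951898]
 [-0.99946111  0.00287899 -0.03269864 -0.02273029]
 [-0.03164857  0.17979356  0.98319512  0.93469488]
 [ 0.          0.          0.          1.        ]]
```

View pics/scene0.png

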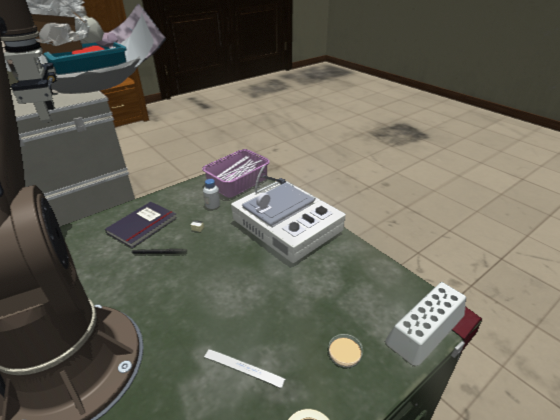

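View pics/top0.png

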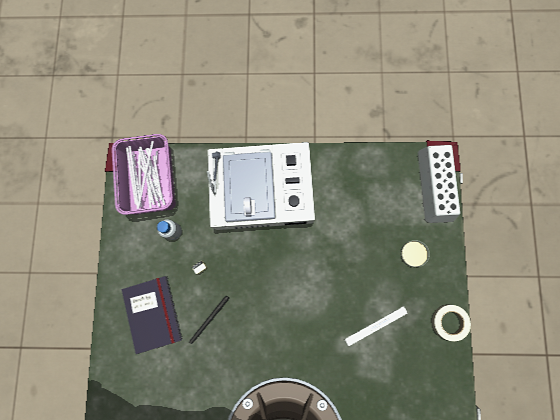

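The top view shows the instrument at about (262,187). Its keys are a square at (292,160), a bar at (292,181) and a round one at (293,201). The lid grip is at (249,206) and the index arm at (214,172). The bottle is at (166,229), the carton at (199,268) and the dish at (415,253). Next I'll zoom in and measure.

```bash
cat > h.py <<'E'
import numpy as np,cv2
def xyz(g,u,v,d=None):
    K=g["camera_matrix"];T=g["cam_to_world"]
    if d is None: d=g["depth"][v,u]
    p=np.array([(u-K[0,2])/K[0,0]*d,-(v-K[1,2])/K[1,1]*d,-d,1.])
    return (T@p)[:3]
def cloud(g):
    K=g["camera_matrix"];T=g["cam_to_world"];d=g["depth"]
    v,u=np.mgrid[:d.shape[0],:d.shape[1]]
    P=np.stack([(u-K[0,2])/K[0,0]*d,-(v-K[1,2])/K[1,1]*d,-d,np.ones_like(d)],-1)
    return (P@T.T)[...,:3]
def plane_pt(g,u,v,z):
    a=xyz(g,u,v,1.);c=g["cam_to_world"][:3,3]
    return c+(a-c)*(z-c[2])/(a[2]-c[2])
E
python3 - <<'E'
from h import *
for n,(r0,r1,c0,c1) in {"top":(135,240,195,335),"scene":(155,270,220,360)}.items():
    g=np.load(n+"0.npz"); f=g["frame"][r0:r1,c0:c1,::-1]
    cv2.imwrite(f"pics/{n}z.png",cv2.resize(f,None,fx=5,fy=5,interpolation=cv2.INTER_CUBIC))
g=np.load("top0.npz");P=cloud(g)
for nm,(u,v) in dict(sq=(292,160),bar=(292,181),rnd=(293,201),grip=(249,206),lid=(240,180),con=(305,170),idx=(214,172)).items():
    print(nm,P[v,u].round(4),plane_pt(g,u,v,.073).round(4))
# white body outline at z~0.06
m=(abs(P[...,2]-.06)<.006)&(P[...,0]>.4)&(P[...,0]<.8)&(abs(P[...,1]-.05)<.2)
fr=g["frame"].astype(int); m&=fr.min(-1)>150
q=P[m][:,:2].astype(np.float32);print(len(q),cv2.minAreaRect(q),q.min(0),q.max(0))
E
```

```text
sq [ 0.5975 -0.0149  0.0741] [ 0.5978 -0.0149  0.073 ]
bar [ 0.5495 -0.0151  0.0755] [ 0.5502 -0.0151  0.073 ]
rnd [ 0.506  -0.0174  0.0715] [ 0.5057 -0.0175  0.073 ]
grip [0.4865 0.0729 0.1145] [0.4944 0.0777 0.073 ]
lid [0.5525 0.0989 0.0726] [0.5524 0.0988 0.073 ]
con [ 0.5783 -0.0437  0.0615] [ 0.575  -0.0435  0.073 ]
idx [0.5627 0.151  0.101 ] [0.5705 0.1569 0.073 ]
4041 ((0.5439180135726929, 0.09921752661466599), (0.1839689165353775, 0.3197346031665802), 5.7226128578186035) [ 0.4364766  -0.06327922] [0.64437956 0.24993983]
```

View pics/topz.png

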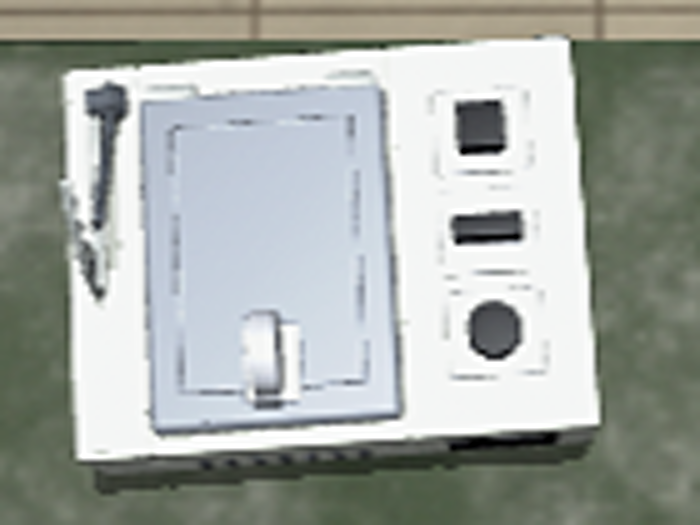

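View pics/scenez.png

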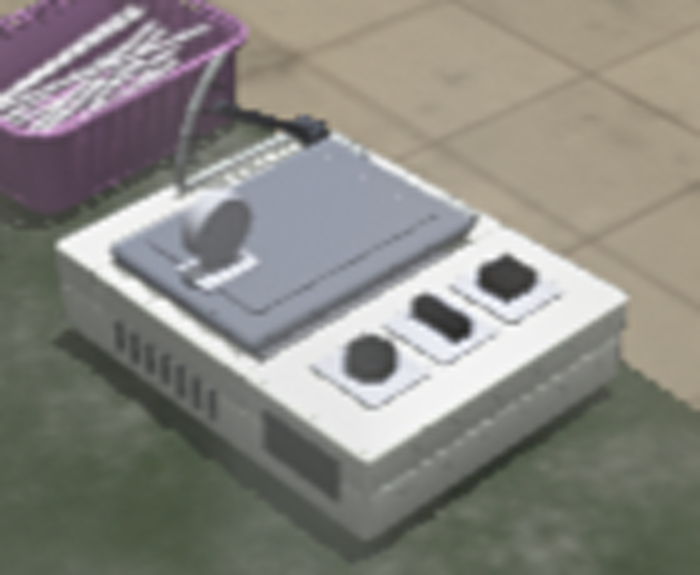

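```bash
python3 - <<'E'
from h import *
from scipy.optimize import least_squares
g=np.load("top0.npz");P=cloud(g)
o=lambda u,v:(u/5-.4+195,v/5-.4+135)
cs=[plane_pt(g,*o(u,v),.06)[:2] for u,v in((65,72),(570,38),(600,422),(78,460))]
loc=np.array([[.09,.115],[.09,-.115],[-.09,-.115],[-.09,.115]])
def R(a):return np.array([[np.cos(a),-np.sin(a)],[np.sin(a),np.cos(a)]])
f=lambda p:((loc@R(p[2]).T+p[:2])-cs).ravel()
s=least_squares(f,[.55,.05,0]);print("inst",s.x,s.fun.round(4))
for n,(u,v) in dict(sq=(481,126),bar=(487,227),rnd=(495,329)).items():
    w=plane_pt(g,*o(u,v),.073); print(n,w.round(4),(R(s.x[2]).T@(w[:2]-s.x[:2])).round(4))
for n,z in(("top",0),("scene",0)):
    g=np.load(n+"0.npz");P=cloud(g)
    L=(P[...,:2]-s.x[:2])@R(s.x[2])
    fr=g["frame"].astype(int)
    m=(L[...,0]>-.1)&(L[...,0]<.1)&(L[...,1]>.07)&(L[...,1]<.125)&(P[...,2]>.07)
    for v,u in np.argwhere(m): print(n,u,v,L[v,u].round(3),P[v,u,2].round(3),fr[v,u])
    m=(abs(L[...,0]+.06)<.04)&(L[...,1]>-.04)&(L[...,1]<.1)&(P[...,2]>.085)
    print("disc",L[m].min(0),L[m].max(0),np.median(L[m],0),P[m][:,2].max())
E
```

```text
inst [0.54769971 0.05574433 0.07264015] [ 0.0012  0.0007  0.0023 -0.0005 -0.0022 -0.001  -0.0013  0.0008]
sq [ 0.5983 -0.0122  0.073 ] [ 0.0455 -0.0715]
bar [ 0.5524 -0.0151  0.073 ] [-0.0004 -0.071 ]
rnd [ 0.507  -0.0187  0.073 ] [-0.046  -0.0713]
top 216 152 [0.075 0.093] 0.074 [82 89 99]
top 217 152 [0.076 0.091] 0.071 [71 78 86]
top 218 152 [0.076 0.089] 0.071 [72 77 81]
top 219 152 [0.076 0.087] 0.07 [118 122 124]
top 212 153 [0.074 0.102] 0.073 [107 112 121]
top 213 153 [0.075 0.1  ] 0.071 [81 87 97]
top 214 153 [0.073 0.098] 0.074 [ 87  92 102]
top 215 153 [0.074 0.096] 0.072 [ 93 100 110]
top 216 153 [0.073 0.093] 0.076 [101 110 119]
top 217 153 [0.073 0.091] 0.075 [ 92  98 106]
top 218 153 [0.073 0.089] 0.072 [81 87 95]
top 219 153 [0.073 0.087] 0.073 [67 72 81]
top 224 153 [0.072 0.076] 0.072 [233 237 236]
top 225 153 [0.072 0.073] 0.072 [226 232 231]
top 226 153 [0.071 0.071] 0.075 [226 231 231]
top 212 154 [0.072 0.103] 0.072 [130 137 147]
top 213 154 [0.072 0.1  ] 0.072 [107 116 127]
top 214 154 [0.072 0.098] 0.072 [111 119 130]
top 215 154 [0.071 0.095] 0.074 [112 119 1
[... 26693 characters left out ...]
173]
scene 256 198 [-0.038  0.072] 0.07 [149 154 166]
scene 253 199 [-0.047  0.073] 0.07 [155 161 174]
scene 249 200 [-0.057  0.076] 0.071 [191 194 200]
scene 250 200 [-0.056  0.074] 0.071 [175 180 190]
scene 251 200 [-0.053  0.073] 0.07 [156 162 175]
scene 248 201 [-0.062  0.075] 0.071 [175 181 191]
scene 246 202 [-0.068  0.075] 0.07 [176 181 192]
scene 248 202 [-0.064  0.072] 0.07 [149 156 170]
scene 245 203 [-0.072  0.074] 0.07 [156 162 176]
scene 242 204 [-0.08   0.075] 0.07 [169 172 177]
scene 243 204 [-0.079  0.073] 0.071 [142 148 160]
scene 244 204 [-0.078  0.07 ] 0.072 [146 152 166]
disc [-0.07282755  0.01637212] [-0.03850782  0.03091219] [-0.05925369  0.02013219] 0.11575077550375257
```

```bash
cat >> h.py <<'E'
from scipy.spatial.transform import Rotation as Ro
I=np.array([.5477,.0557]);A=.0726
def iw(x,y,z):
    c,s=np.cos(A),np.sin(A); return np.array([I[0]+c*x-s*y,I[1]+s*x+c*y,z])
def go(t):
    from cell import observe
    o=observe();R=Ro.from_rotvec(o["ee_rot"]).as_matrix()
    y=R[:2,1];want=A+np.pi/2; d=(want-np.arctan2(y[1],y[0])+np.pi/2)%np.pi-np.pi/2
    print("t",round(o["clock"],2),"pos",o["position"].round(4),"F",o["force"].round(1),"w",round(o["width"],3))
    print("delta cm",(R.T@(np.array(t)-o["position"])*100).round(2),"turn",round(-np.degrees(d),2),"toolz",R[:,2].round(3))
E
python3 - <<'E'
from h import *
g=np.load("top0.npz");P=cloud(g);L=(P[...,:2]-I)@np.array([[np.cos(A),-np.sin(A)],[np.sin(A),np.cos(A)]])
pts=[]
m=(L[...,0]>.003)&(L[...,0]<.048)&(L[...,1]>.085)&(L[...,1]<.0945)&(P[...,2]>.085)&(g["frame"].max(-1)<112)
x,z=L[m][:,0],P[m][:,2];c=np.polyfit(x,z,1);print("top surf",m.sum(),c,np.arctan(-c[0]), "dist to hinge",(np.polyval(c,.07)-.066)*np.cos(np.arctan(c[0])))
g=np.load("scene0.npz");P=cloud(g);L=(P[...,:2]-I)@np.array([[np.cos(A),-np.sin(A)],[np.sin(A),np.cos(A)]])
m=(L[...,0]>.005)&(L[...,0]<.055)&(L[...,1]>.086)&(L[...,1]<.0945)&(P[...,2]>.072)&(g["frame"].max(-1)<100)
x,z=L[m][:,0],P[m][:,2];c=np.polyfit(x,z,1);print("side",m.sum(),c,np.arctan(-c[0]),(np.polyval(c,.07)-.066))
print(np.median(np.arctan2(z-.066,.07-x)))
print(iw(.046,-.0713,.2));go(iw(.046,-.0713,.2))
E
```

```text
top surf 33 [-0.63609444  0.11612399] 0.5665375916040654 dist to hinge 0.004722870435217517
side 41 [-0.65388561  0.11101921] 0.5791019097830746 -0.0007527858237121737
0.5641790872258027
[ 0.59875066 -0.01207551  0.2       ]
t 0.1 pos [0.1779 0.5987 0.226 ] F [ 0.9 -0.5 -0.3] w 1.001
delta cm [-57.74 -46.55   2.67] turn -20.71 toolz [-0.    -0.001 -1.   ]
```

Request:
arm_command --deltas '[{"xyz":[-57.7,-46.5,2.0],"turn":-20.7,"jaw":255},{"xyz":[-57.7,-46.5,2.0],"turn":-20.7,"jaw":255},{"xyz":[-57.7,-46.5,2.0],"turn":-20.7,"jaw":255},{"xyz":[-57.7,-46.5,2.0],"turn":-20.7,"jaw":255},{"xyz":[-57.7,-46.5,2.0],"turn":-20.7,"jaw":255}]' --force 20

```text
clock: 0.52
position: [0.2968, 0.4256, 0.2207]
ee_rot: [0.115, -3.139, 0.003]
force: [1.3, 0.8, -0.5]
width: 0.691
```

```bash
python3 -c "
from h import *
go(iw(.046,-.0713,.2))"
```

```text
t 0.52 pos [0.2968 0.4256 0.2207] F [ 1.3  0.8 -0.5] w 0.691
delta cm [-26.9  -45.86   2.14] turn 0.05 toolz [-0.001 -0.002 -1.   ]
```

Request:
arm_command --deltas '[{"xyz":[-26.9,-45.9,1.5],"turn":0,"jaw":255},{"xyz":[-26.9,-45.9,1.5],"turn":0,"jaw":255},{"xyz":[-26.9,-45.9,1.5],"turn":0,"jaw":255},{"xyz":[-26.9,-45.9,1.5],"turn":0,"jaw":255},{"xyz":[-26.9,-45.9,1.5],"turn":0,"jaw":255}]'

```text
clock: 0.93
position: [0.4147, 0.254, 0.2153]
ee_rot: [0.115, -3.139, 0.003]
force: [1.7, 0.9, -0.9]
width: 0.322
```

```bash
python3 -c "
from h import *
go(iw(.046,-.0713,.2))"
```

```text
t 0.93 pos [0.4147 0.254  0.2153] F [ 1.7  0.9 -0.9] w 0.322
delta cm [-16.4  -27.89   1.57] turn 0.05 toolz [-0.001 -0.002 -1.   ]
```

Request:
arm_command --deltas '[{"xyz":[-16.4,-27.9,1.0],"turn":0,"jaw":255},{"xyz":[-16.4,-27.9,1.0],"turn":0,"jaw":255},{"xyz":[-16.4,-27.9,1.0],"turn":0,"jaw":255},{"xyz":[-16.4,-27.9,1.0],"turn":0,"jaw":255},{"xyz":[-16.4,-27.9,1.0],"turn":0,"jaw":255}]'

```text
clock: 1.35
position: [0.5328, 0.0825, 0.209]
ee_rot: [0.116, -3.138, 0.003]
force: [0.6, 0.4, 0.3]
width: 0.01
```

```bash
python3 -c "
from h import *
go(iw(.046,-.0713,.12))"
```

```text
t 1.35 pos [0.5328 0.0825 0.209 ] F [0.6 0.4 0.3] w 0.01
delta cm [-5.89 -9.91  8.91] turn 0.06 toolz [-0.001 -0.002 -1.   ]
```

Request:
arm_command --deltas '[{"xyz":[-5.9,-9.9,2.0],"turn":0,"jaw":255},{"xyz":[-5.9,-9.9,4.0],"turn":0,"jaw":255},{"xyz":[-5.9,-9.9,7.0],"turn":0,"jaw":255},{"xyz":[-5.9,-9.9,8.9],"turn":0,"jaw":255},{"xyz":[-5.9,-9.9,8.9],"turn":0,"jaw":255}]'

```text
clock: 1.77
position: [0.5961, -0.016, 0.1139]
ee_rot: [0.108, -3.13, 0.007]
force: [-1.0, 0.7, -0.2]
width: 0.008
```

```bash
python3 - <<'E'
from h import *
from cell import get_image
for n,(r0,r1,c0,c1) in {"top":(135,240,195,335),"scene":(135,270,210,360)}.items():
    g=get_image(n); f=g["frame"][r0:r1,c0:c1,::-1]
    cv2.imwrite(f"pics/{n}1.png",cv2.resize(f,None,fx=4,fy=4,interpolation=cv2.INTER_CUBIC))
go(iw(.046,-.0713,.067))
E
```

```text
t 1.87 pos [ 0.5977 -0.0121  0.119 ] F [-0.6  0.9  1.2] w 0.007
delta cm [-0.13  0.01  5.2 ] turn 0.01 toolz [-0.005 -0.002 -1.   ]
```

View pics/scene1.png

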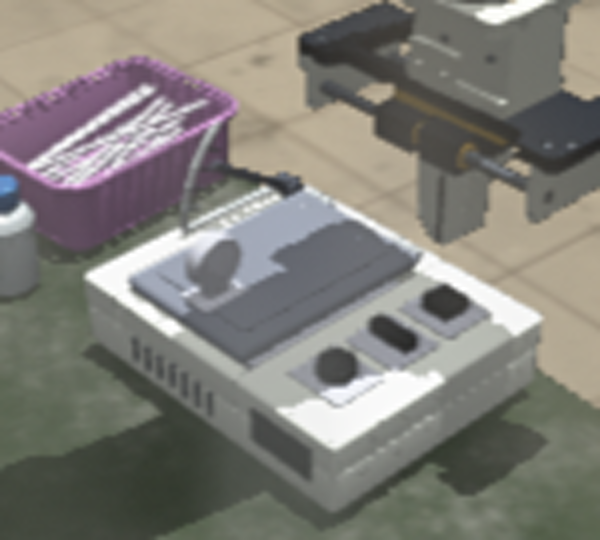

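The closed fingers (440,200) hover over the square key (445,300). Pressing now.

Request:
arm_command --deltas '[{"xyz":[-0.1,0,2.0],"turn":0,"jaw":255},{"xyz":[-0.1,0,3.5],"turn":0,"jaw":255},{"xyz":[-0.1,0,4.2],"turn":0,"jaw":255},{"xyz":[-0.1,0,4.6],"turn":0,"jaw":255},{"xyz":[-0.1,0,4.8],"turn":0,"jaw":255}]'

```text
clock: 2.28
position: [0.5988, -0.0111, 0.072]
ee_rot: [0.116, -3.136, 0.002]
force: [-0.6, 0.4, 1.8]
width: 0.005
```

```bash
python3 -c "
from h import *
go(iw(.046,-.0713,.067))"
```

```text
t 2.28 pos [ 0.5988 -0.0111  0.072 ] F [-0.6  0.4  1.8] w 0.005
delta cm [ 0.02 -0.1   0.51] turn 0.08 toolz [-0.003 -0.001 -1.   ]
```

Request:
arm_command --deltas '[{"xyz":[0,-0.1,0.3],"turn":0,"jaw":255},{"xyz":[0,-0.1,0.4],"turn":0,"jaw":255},{"xyz":[0,-0.1,0.5],"turn":0,"jaw":255},{"xyz":[0,-0.1,0.5],"turn":0,"jaw":255},{"xyz":[0,-0.1,0.5],"turn":0,"jaw":255}]'

```text
clock: 2.7
position: [0.5995, -0.0114, 0.0683]
ee_rot: [0.117, -3.138, 0.001]
force: [-2.6, 2.9, 9.3]
width: 0.009
```

```bash
python3 -c "
from h import *
go(iw(.046,-.0713,.067))"
```

```text
t 2.7 pos [ 0.5995 -0.0114  0.0683] F [-2.6  2.9  9.3] w 0.009
delta cm [ 0.08 -0.07  0.13] turn 0.11 toolz [-0.002 -0.    -1.   ]
```

Request:
arm_command --deltas '[{"xyz":[0,0,0.15],"turn":0,"jaw":255},{"xyz":[0,0,0.2],"turn":0,"jaw":255},{"xyz":[0,0,0.2],"turn":0,"jaw":255}]'

```text
clock: 2.95
position: [0.5996, -0.0113, 0.068]
ee_rot: [0.117, -3.138, -0.0]
force: [-5.7, 1.4, 16.5]
width: 0.007
```

```bash
python3 -c "
from h import *
go(iw(-.046,-.0713,.085))"
```

```text
t 2.95 pos [ 0.5996 -0.0113  0.068 ] F [-5.7  1.4 16.5] w 0.007
delta cm [ 9.29 -0.05 -1.69] turn 0.1 toolz [-0.001  0.    -1.   ]
```

Bottomed out at z=0.068 with 16 N. Next: lift, then move over the round key.

Request:
arm_command --deltas '[{"xyz":[0,0,-1.5],"turn":0,"jaw":255},{"xyz":[0,0,-3.0],"turn":0,"jaw":255},{"xyz":[2.5,0,-3.5],"turn":0,"jaw":255},{"xyz":[6.0,0,-3.5],"turn":0,"jaw":255},{"xyz":[8.5,0,-3.5],"turn":0,"jaw":255}]'

```text
clock: 3.37
position: [0.5132, -0.0182, 0.1036]
ee_rot: [0.116, -3.139, 0.0]
force: [0.6, -0.9, -0.5]
width: 0.006
```

Request:
arm_command --deltas '[{"xyz":[0.8,0,0],"turn":0,"jaw":255},{"xyz":[0.8,0,0],"turn":0,"jaw":255}]'

```text
clock: 3.53
position: [0.5032, -0.0193, 0.104]
ee_rot: [0.115, -3.138, -0.0]
force: [0.7, -0.6, 0.4]
width: 0.006
```

```bash
python3 -c "
from h import *
go(iw(-.046,-.0713,.067))"
```

```text
t 3.53 pos [ 0.5032 -0.0193  0.104 ] F [ 0.7 -0.6  0.4] w 0.006
delta cm [-0.39  0.03  3.7 ] turn 0.02 toolz [-0.002  0.    -1.   ]
```

Request:
arm_command --deltas '[{"xyz":[-0.3,0,1.5],"turn":0,"jaw":255},{"xyz":[-0.3,0,2.6],"turn":0,"jaw":255},{"xyz":[-0.3,0,3.0],"turn":0,"jaw":255},{"xyz":[-0.3,0,3.4],"turn":0,"jaw":255},{"xyz":[-0.3,0,3.7],"turn":0,"jaw":255}]'

```text
clock: 3.95
position: [0.5073, -0.0191, 0.0674]
ee_rot: [0.115, -3.139, -0.0]
force: [-6.9, 0.1, 34.7]
width: 0.001
```

Request:
arm_command --deltas '[{"xyz":[0,0,0.3],"turn":0,"jaw":255},{"xyz":[0,0,0.4],"turn":0,"jaw":255},{"xyz":[0,0,0.4],"turn":0,"jaw":255},{"xyz":[0,0,0.4],"turn":0,"jaw":255}]'

```text
clock: 4.28
position: [0.5075, -0.019, 0.0669]
ee_rot: [-0.114, 3.139, 0.002]
force: [-17.2, 0.6, 53.3]
width: 0.003
```

```bash
python3 -c "
from h import *
go(iw(-.046,-.0713,.067))"
```

```text
t 4.28 pos [ 0.5075 -0.019   0.0669] F [-17.2   0.6  53.3] w 0.003
delta cm [ 0.05  0.03 -0.01] turn -0.0 toolz [ 0.     0.001 -1.   ]
```

The key is fully down, but pressed harder (53 N) than it needed. I'll go gentler on the bar key.

Request:
arm_command --deltas '[{"xyz":[0,0,-1.5],"turn":0,"jaw":255},{"xyz":[0,0,-3.0],"turn":0,"jaw":255},{"xyz":[-1.0,0,-3.5],"turn":0,"jaw":255},{"xyz":[-3.0,0,-3.5],"turn":0,"jaw":255},{"xyz":[-4.5,0,-3.5],"turn":0,"jaw":255}]'

```text
clock: 4.7
position: [0.5545, -0.0157, 0.1032]
ee_rot: [-0.114, 3.136, 0.003]
force: [-1.1, 0.6, -0.7]
width: 0.001
```

Request:
arm_command --deltas '[{"xyz":[0,0,0],"turn":0,"jaw":255},{"xyz":[0,0,0],"turn":0,"jaw":255}]'

```text
clock: 4.87
position: [0.5555, -0.0157, 0.1034]
ee_rot: [-0.114, 3.135, 0.002]
force: [0.4, 0.6, -0.4]
width: 0.003
```

```bash
python3 -c "
from h import *
go(iw(0,-.0713,.067))"
```

```text
t 4.87 pos [ 0.5555 -0.0157  0.1034] F [ 0.4  0.6 -0.4] w 0.003
delta cm [0.28 0.04 3.64] turn 0.01 toolz [ 0.004  0.002 -1.   ]
```

Request:
arm_command --deltas '[{"xyz":[0.3,0,1.5],"turn":0,"jaw":255},{"xyz":[0.3,0,2.4],"turn":0,"jaw":255},{"xyz":[0.3,0,2.9],"turn":0,"jaw":255},{"xyz":[0.3,0,3.2],"turn":0,"jaw":255},{"xyz":[0.3,0,3.5],"turn":0,"jaw":255}]'

```text
clock: 5.28
position: [0.5519, -0.016, 0.0682]
ee_rot: [-0.114, 3.136, 0.002]
force: [-3.8, -0.4, 7.5]
width: 0.004
```

```bash
python3 -c "
from h import *
go(iw(0,-.0713,.067))"
```

```text
t 5.28 pos [ 0.5519 -0.016   0.0682] F [-3.8 -0.4  7.5] w 0.004
delta cm [-0.1   0.05  0.12] turn -0.0 toolz [ 0.003  0.002 -1.   ]
```

Request:
arm_command --deltas '[{"xyz":[0,0,0.15],"turn":0,"jaw":255},{"xyz":[0,0,0.2],"turn":0,"jaw":255},{"xyz":[0,0,0.2],"turn":0,"jaw":255}]'

```text
clock: 5.53
position: [0.552, -0.0159, 0.0678]
ee_rot: [-0.114, 3.136, 0.003]
force: [-7.4, 0.9, 20.5]
width: 0.005
```

Request:
arm_command --deltas '[{"xyz":[0,0,-2],"turn":0,"jaw":255},{"xyz":[0,0,-5.0],"turn":0,"jaw":255},{"xyz":[0,0,-8],"turn":0,"jaw":140},{"xyz":[0,0,-9],"turn":0,"jaw":140},{"xyz":[0,0,-9],"turn":0,"jaw":140}]'

```text
clock: 5.95
position: [0.5538, -0.0162, 0.161]
ee_rot: [-0.113, 3.13, 0.004]
force: [0.5, -0.4, -0.1]
width: 0.175
```

```bash
python3 - <<'E'
from h import *
from cell import get_image
g=get_image("scene");cv2.imwrite("pics/s2.png",cv2.resize(g["frame"][110:270,200:360,::-1],None,fx=4,fy=4,interpolation=cv2.INTER_CUBIC))
go(iw(-.055,.0243,.15))
E
```

```text
t 6.0 pos [ 0.5527 -0.016   0.1591] F [-0.6  0.3 -0.3] w 0.215
delta cm [5.49 9.62 0.89] turn -0.01 toolz [ 0.007  0.003 -1.   ]
```

View pics/s2.png

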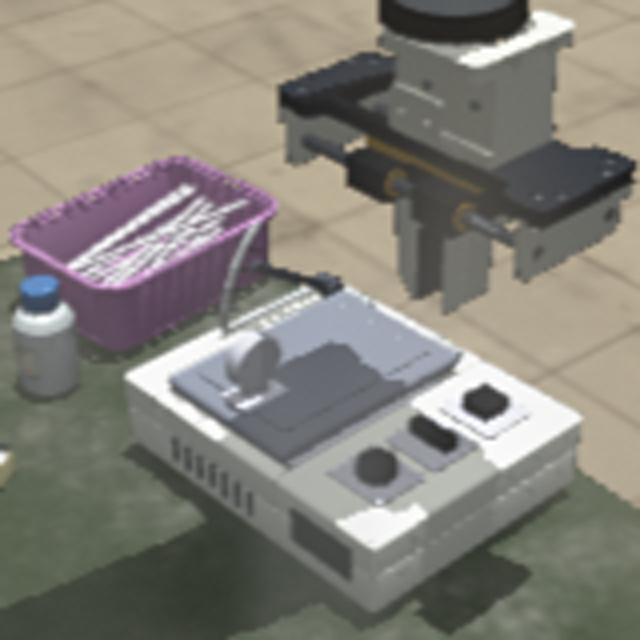

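All keys are up and the lid is shut. The disc is at (253,360) in the zoomed view. Moving over it.

Request:
arm_command --deltas '[{"xyz":[1.5,2.5,0.3],"turn":0,"jaw":140},{"xyz":[3.4,6.0,0.5],"turn":0,"jaw":140},{"xyz":[5.0,8.8,0.5],"turn":0,"jaw":140},{"xyz":[5.5,9.6,0.5],"turn":0,"jaw":140},{"xyz":[5.5,9.6,0.5],"turn":0,"jaw":140}]'

```text
clock: 6.42
position: [0.4885, 0.0784, 0.1525]
ee_rot: [-0.121, 3.135, 0.005]
force: [0.5, 0.0, 0.7]
width: 0.446
```

Request:
arm_command --deltas '[{"xyz":[0,0,0],"turn":0,"jaw":140}]'

```text
clock: 6.5
position: [0.4884, 0.078, 0.1519]
ee_rot: [-0.122, 3.136, 0.003]
force: [1.0, -0.5, 0.2]
width: 0.451
```

```bash
python3 - <<'E'
from h import *
from cell import get_image
for n,(r0,r1,c0,c1) in {"scene":(110,270,200,360)}.items():
    g=get_image(n);cv2.imwrite(f"pics/{n}3.png",cv2.resize(g["frame"][r0:r1,c0:c1,::-1],None,fx=4,fy=4,interpolation=cv2.INTER_CUBIC))
go(iw(-.055,.0243,.081))
E
```

```text
t 6.55 pos [0.4882 0.0781 0.1517] F [ 0.2  0.8 -0.5] w 0.446
delta cm [-0.26 -0.25  7.07] turn 0.29 toolz [ 0.003  0.002 -1.   ]
```

View pics/scene3.png

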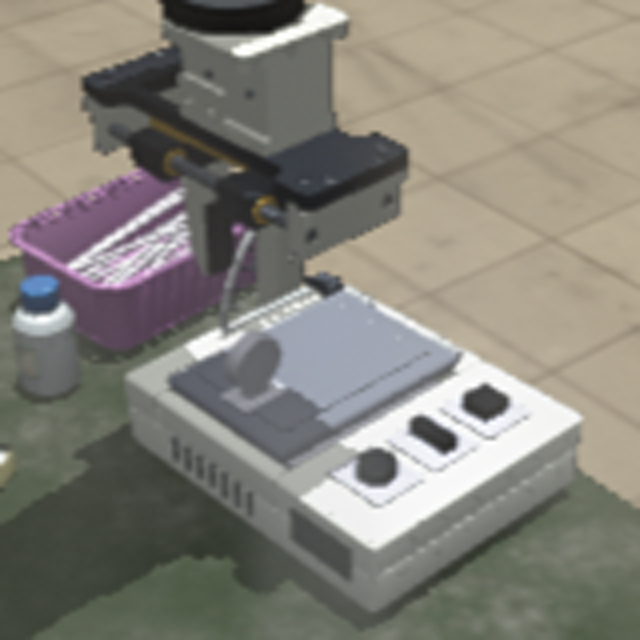

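Request:
arm_command --deltas '[{"xyz":[-0.3,-0.3,1.0],"turn":0,"jaw":140},{"xyz":[-0.3,-0.3,3.0],"turn":0,"jaw":140},{"xyz":[-0.3,-0.3,5.0],"turn":0,"jaw":140},{"xyz":[-0.3,-0.3,6.2],"turn":0,"jaw":140},{"xyz":[-0.3,-0.3,6.7],"turn":0,"jaw":140}]'

```text
clock: 6.97
position: [0.4909, 0.0736, 0.0821]
ee_rot: [0.119, -3.139, -0.001]
force: [0.2, -0.7, -0.7]
width: 0.451
```

```bash
python3 - <<'E'
from h import *
from cell import get_image
for n,(r0,r1,c0,c1) in {"scene":(110,270,200,360)}.items():
    g=get_image(n);cv2.imwrite(f"pics/{n}4.png",cv2.resize(g["frame"][r0:r1,c0:c1,::-1],None,fx=4,fy=4,interpolation=cv2.INTER_CUBIC))
go(iw(-.055,.0243,.081))
E
```

```text
t 7.02 pos [0.4909 0.0738 0.0822] F [-0.7 -0.6  0.6] w 0.452
delta cm [-0.03  0.21  0.12] turn 0.18 toolz [-0.     0.001 -1.   ]
```

View pics/scene4.png

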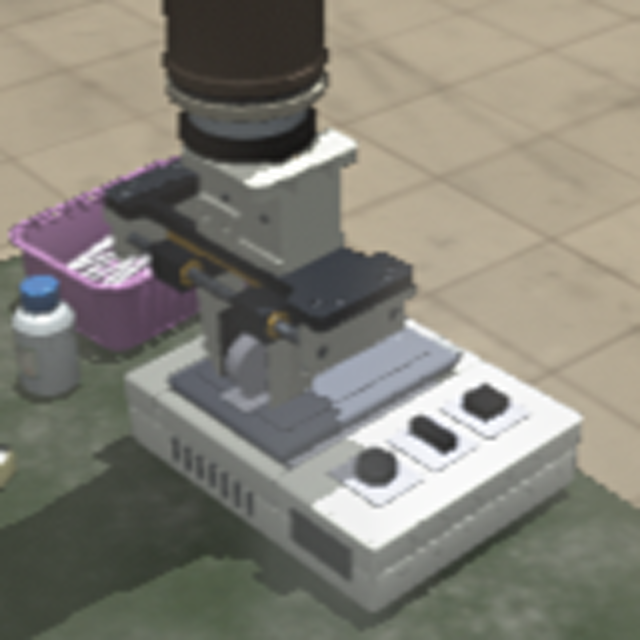

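The disc (245,370) sits between the fingers. Centring and closing.

Request:
arm_command --deltas '[{"xyz":[0,0.2,0.1],"turn":0,"jaw":160},{"xyz":[0,0.2,0.1],"turn":0,"jaw":200},{"xyz":[0,0.2,0.1],"turn":0,"jaw":255},{"xyz":[0,0.2,0.1],"turn":0,"jaw":255},{"xyz":[0,0.2,0.1],"turn":0,"jaw":255}]' --force 30

```text
clock: 7.43
position: [0.4911, 0.0775, 0.0818]
ee_rot: [-0.12, 3.138, 0.005]
force: [-0.3, 15.5, -1.1]
width: 0.14
```

```bash
python3 - <<'E'
from h import *
go(iw(-.055,.0243,.081))
E
```

```text
t 7.43 pos [0.4911 0.0775 0.0818] F [-0.3 15.5 -1.1] w 0.14
delta cm [ 0.02 -0.16  0.08] turn 0.23 toolz [ 0.001  0.003 -1.   ]
```

Request:
arm_command --deltas '[{"xyz":[0,0.1,0],"turn":0,"jaw":255},{"xyz":[0,0.1,0],"turn":0,"jaw":255}]'

```text
clock: 7.6
position: [0.4911, 0.0781, 0.082]
ee_rot: [-0.12, 3.138, 0.004]
force: [2.2, -1.7, -4.4]
width: 0.128
```

```bash
cat >> h.py <<'E'
def lid(th,t0,off):
    # t0 grasp TCP world at shut; off = grasp point height vs disc centre
    c,s=np.cos(th),np.sin(th)
    dx=-.125*c+.032*s+.125; dz=.125*s+.032*c-.032
    return np.array(t0)+np.array([np.cos(A)*dx,np.sin(A)*dx,dz])
E
python3 - <<'E'
from h import *
from cell import observe
o=observe();R=Ro.from_rotvec(o["ee_rot"]).as_matrix()
print(o["position"],o["force"].round(1),o["width"])
for th in(.05,.1,.15,.2,.25,.3,.35,.4,.45,.5,.57): print(th,((lid(th,[0,0,0],0))@R*100).round(2))
E
```

```text
[0.49114939 0.07808715 0.08198908] [ 2.2 -1.7 -4.4] 0.12771839989284306
0.05 [-0.18  0.   -0.62]
0.1 [-0.38  0.   -1.23]
0.15 [-0.62  0.   -1.83]
0.2 [-0.89  0.   -2.42]
0.25 [-1.18  0.   -2.99]
0.3 [-1.51  0.   -3.55]
0.35 [-1.86  0.   -4.09]
0.4 [-2.24  0.   -4.61]
0.45 [-2.64  0.   -5.12]
0.5 [-3.07  0.   -5.6 ]
0.57 [-3.71  0.   -6.23]
```

Held, with the side force gone. Now lifting along the arc, with the hinge-centred arc as shift from here.

Request:
arm_command --deltas '[{"xyz":[-0.2,0,-0.6],"turn":0,"jaw":255},{"xyz":[-0.4,0,-1.2],"turn":0,"jaw":255},{"xyz":[-0.6,0,-1.8],"turn":0,"jaw":255},{"xyz":[-0.9,0,-2.4],"turn":0,"jaw":255},{"xyz":[-1.2,0,-3.0],"turn":0,"jaw":255}]'

```text
clock: 8.02
position: [0.5031, 0.0789, 0.1126]
ee_rot: [-0.12, 3.138, 0.004]
force: [3.3, 0.6, -12.1]
width: 0.132
```

```bash
python3 - <<'E'
from h import *
from cell import get_image
for n,(r0,r1,c0,c1) in {"scene":(110,270,200,360)}.items():
    g=get_image(n);cv2.imwrite(f"pics/{n}5.png",cv2.resize(g["frame"][r0:r1,c0:c1,::-1],None,fx=4,fy=4,interpolation=cv2.INTER_CUBIC))
t0=[.4911,.0781,.082]
for th in (.35,.45,.5,.57): print(th);go(lid(th,t0,0))
E
```

```text
0.35
t 8.07 pos [0.5037 0.079  0.1135] F [-0.2 -0.8 -6.9] w 0.129
delta cm [-0.59  0.01 -0.94] turn 0.21 toolz [ 0.001  0.003 -1.   ]
0.45
t 8.07 pos [0.5037 0.079  0.1135] F [-0.2 -0.8 -6.9] w 0.129
delta cm [-1.37  0.01 -1.97] turn 0.21 toolz [ 0.001  0.003 -1.   ]
0.5
t 8.07 pos [0.5037 0.079  0.1135] F [-0.2 -0.8 -6.9] w 0.129
delta cm [-1.8   0.01 -2.45] turn 0.21 toolz [ 0.001  0.003 -1.   ]
0.57
t 8.07 pos [0.5037 0.079  0.1135] F [-0.2 -0.8 -6.9] w 0.129
delta cm [-2.44  0.01 -3.09] turn 0.21 toolz [ 0.001  0.003 -1.   ]
```

View pics/scene5.png

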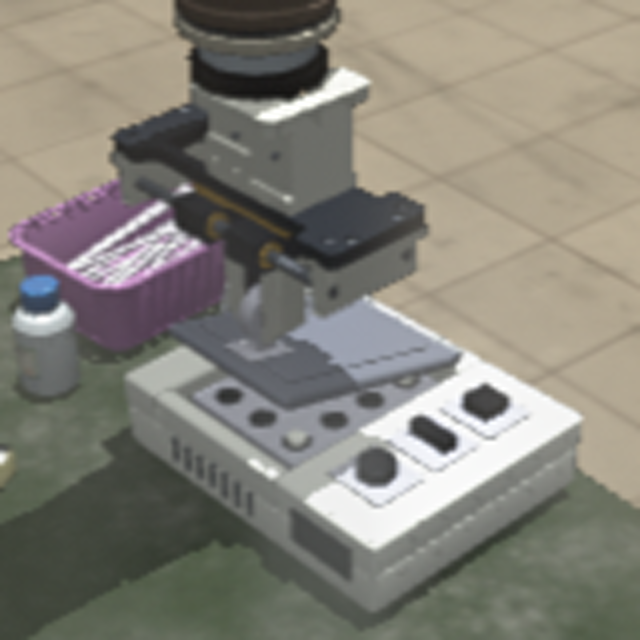

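The lid is rising with the grip, its front edge now at about (290,395). I'll carry on along the arc, slowing near 0.5.

Request:
arm_command --deltas '[{"xyz":[-0.4,0,-0.6],"turn":0,"jaw":255},{"xyz":[-0.8,0,-1.2],"turn":0,"jaw":255},{"xyz":[-1.2,0,-1.7],"turn":0,"jaw":255},{"xyz":[-1.5,0,-2.1],"turn":0,"jaw":255},{"xyz":[-1.8,0,-2.4],"turn":0,"jaw":255}]'

```text
clock: 8.48
position: [0.5212, 0.0802, 0.1377]
ee_rot: [0.12, -3.139, -0.004]
force: [-2.7, -0.3, -9.8]
width: 0.125
```

```bash
python3 - <<'E'
from h import *
from cell import get_image
B=np.array([[np.cos(A),-np.sin(A)],[np.sin(A),np.cos(A)]])
for n,(r0,r1,c0,c1) in {"scene":(110,270,200,360),"top":(125,245,190,330)}.items():
    g=get_image(n);np.savez(n+"6.npz",**g);cv2.imwrite(f"pics/{n}6.png",cv2.resize(g["frame"][r0:r1,c0:c1,::-1],None,fx=4,fy=4,interpolation=cv2.INTER_CUBIC))
    P=cloud(g);L=(P[...,:2]-I)@B
    m=(L[...,1]>-.028)&(L[...,1]<.08)&(L[...,0]>-.09)&(L[...,0]<.06)&(P[...,2]>.078)
    f=g["frame"].astype(int); m&=(f[...,2]-f[...,0]>8)  # bluish grey lid
    x,z=L[m][:,0],P[m][:,2]
    for _ in range(4):
        c=np.polyfit(x,z,1);r=abs(z-np.polyval(c,x));k=r<max(.004,2*np.median(r));x,z=x[k],z[k]
    th=np.arctan(-c[0]);print(n,len(x),x.min(),x.max(),"lid",th,"hinge off",(np.polyval(c,.07)-.066)*np.cos(th))
t0=[.4911,.0781,.082]
from cell import observe
p=observe()["position"];v=np.array([(B.T@(p[:2]-np.array(t0[:2])))[0]-.125,p[2]-t0[2]+.032]);print("kin",np.arctan2(v[1],-v[0])-np.arctan2(.032,.125),np.hypot(*v))
for th in (.57,): print(th);go(lid(th,t0,0))
E
```

```text
scene 334 -0.06094163738555729 0.05961848070055245 lid 0.4777359846430102 hinge off 0.005963899860031776
top 245 -0.06463511573587079 0.0014854736947071043 lid -1.0813100405934537 hinge off 0.1432489520968431
kin 0.49687959251738867 0.1291445702638585
0.57
t 8.58 pos [0.5213 0.0803 0.1378] F [-5.  -1.5 -3.6] w 0.135
delta cm [-0.67  0.   -0.66] turn 0.2 toolz [ 0.     0.003 -1.   ]
```

View pics/scene6.png

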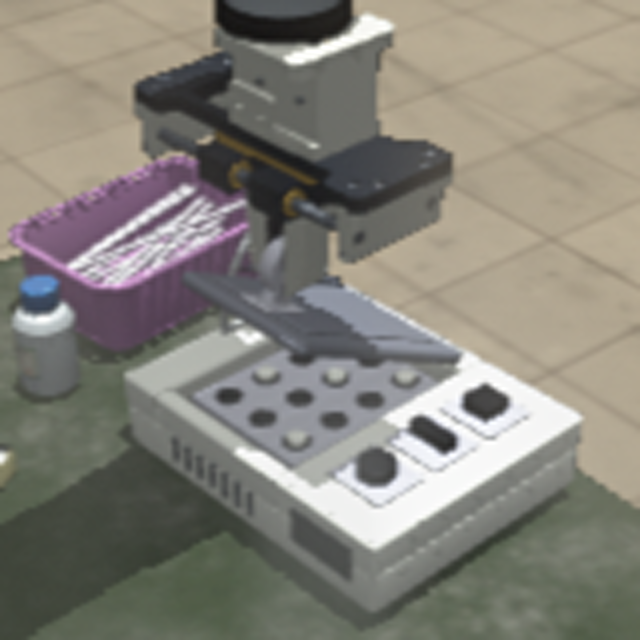

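View pics/top6.png

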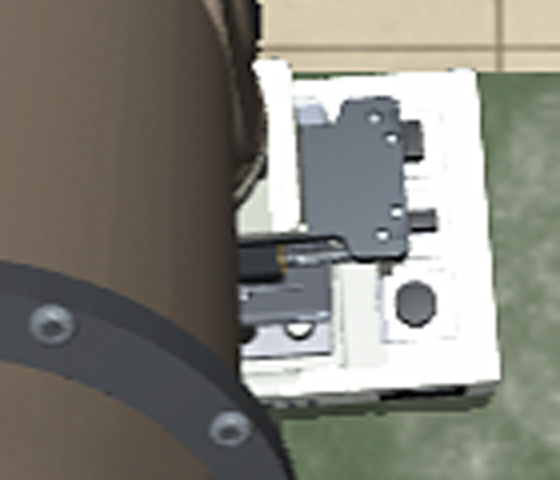

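The scene view shows the lid raised: the plane fit gives 0.478 rad, with its 6 mm hinge offset exactly as specified. The arm is at about 0.57, so I'll raise by about 0.09 more. In the top view the arm hides the lid.

Request:
arm_command --deltas '[{"xyz":[-0.2,0,-0.2],"turn":0,"jaw":255},{"xyz":[-0.4,0,-0.4],"turn":0,"jaw":255},{"xyz":[-0.6,0,-0.6],"turn":0,"jaw":255},{"xyz":[-0.8,0,-0.8],"turn":0,"jaw":255},{"xyz":[-0.8,0,-0.8],"turn":0,"jaw":255}]'

```text
clock: 9.0
position: [0.5296, 0.0809, 0.146]
ee_rot: [-0.119, 3.139, 0.004]
force: [-2.7, -0.1, -9.0]
width: 0.128
```

```bash
cat > m.py <<'E'
from h import *
from cell import get_image,observe
import sys
B=np.array([[np.cos(A),-np.sin(A)],[np.sin(A),np.cos(A)]])
n="scene";g=get_image(n);np.savez(sys.argv[1]+".npz",**g)
cv2.imwrite(f"pics/{sys.argv[1]}.png",cv2.resize(g["frame"][110:230,230:330,::-1],None,fx=6,fy=5,interpolation=cv2.INTER_CUBIC))
P=cloud(g);L=(P[...,:2]-I)@B
f=g["frame"].astype(int)
m=(L[...,1]>-.028)&(L[...,1]<.08)&(L[...,0]>-.09)&(L[...,0]<.06)&(P[...,2]>.078)&(f[...,2]-f[...,0]>8)
x,z=L[m][:,0],P[m][:,2]
for _ in range(6):
    c=np.polyfit(x,z,1);r=abs(z-np.polyval(c,x));k=r<max(.003,2*np.median(r));x,z=x[k],z[k]
th=np.arctan(-c[0]);print(n,len(x),x.min(),x.max(),"lid",th,"hinge off",(np.polyval(c,.07)-.066)*np.cos(th))
m=(L[...,0]>-.03)&(L[...,0]<.065)&(L[...,1]>.084)&(L[...,1]<.0955)&(P[...,2]>.072)&(f.max(-1)<100)
print("arm px",m.sum(), np.median(np.arctan2(P[m][:,2]-.066,.07-L[m][:,0])) if m.sum() else "")
t0=[.4911,.0781,.082]
o=observe();p=o["position"];v=np.array([(B.T@(p[:2]-np.array(t0[:2])))[0]-.125,p[2]-t0[2]+.032]);print("kin",np.arctan2(v[1],-v[0])-np.arctan2(.032,.125),np.hypot(*v))
go(lid(.57,t0,0)); print("dq",abs(o["dq"]).max())
E
python3 m.py m7
```

```text
scene 212 -0.054996956464845786 0.05913594622686722 lid 0.5517428045276244 hinge off 0.006682070003700762
arm px 55 1.1338731655652026
kin 0.5860511517330402 0.12917295791150318
t 9.05 pos [0.5295 0.0808 0.1459] F [-2.4 -1.  -9.3] w 0.126
delta cm [0.14 0.01 0.15] turn 0.21 toolz [ 0.     0.003 -1.   ]
dq 0.009553454526912879
```

View pics/m7.png

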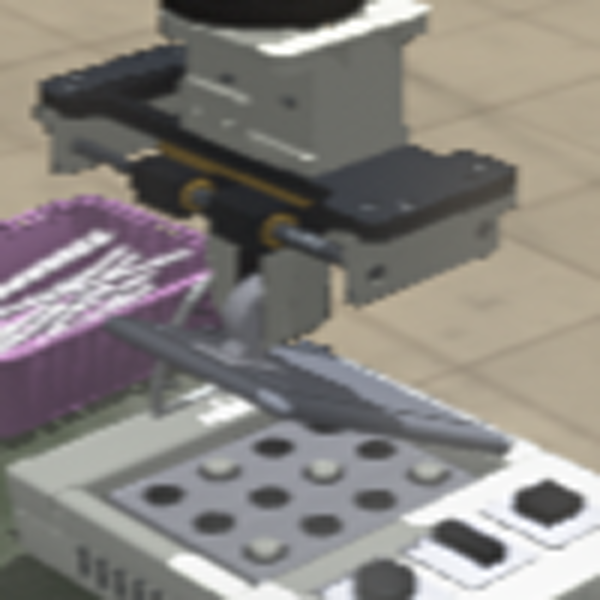

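Plane fit says 0.552, kinematics 0.586. I'll settle this with the shut-lid image as a reference plus a projected overlay.

```bash
cat > ov.py <<'E'
from h import *
B=np.array([[np.cos(A),-np.sin(A)],[np.sin(A),np.cos(A)]])
def hw(r,y,n,th): # r ahead of hinge, n normal
    c,s=np.cos(th),np.sin(th); return iw(.07-r*c+n*s, y, .066+r*s+n*c)
def proj(g,p):
    q=np.linalg.inv(g["cam_to_world"])@np.append(p,1);K=g["camera_matrix"];d=-q[2]
    return np.array([K[0,0]*q[0]/d+K[0,2],-K[1,1]*q[1]/d+K[1,2]])
if __name__=="__main__":
    # constrained plane fits
    for fn,cut in(("scene0",None),("scene6",None),("m7",None)):
        g=np.load(fn+".npz");P=cloud(g);L=(P[...,:2]-I)@B;f=g["frame"].astype(int)
        m=(L[...,1]>-.026)&(L[...,1]<.075)&(L[...,0]>-.085)&(L[...,0]<.06)&(P[...,2]>.066)&(f[...,2]-f[...,0]>8)
        x=.07-L[m][:,0];z=P[m][:,2]-.066
        from scipy.optimize import least_squares
        for t0 in (0.,.5):
            s=least_squares(lambda p:(-x*np.sin(p[0])+z*np.cos(p[0])-.006)/.002,[t0],loss="cauchy");r=-x*np.sin(s.x[0])+z*np.cos(s.x[0])-.006
            print(fn,t0,s.x,s.cost,len(x),np.median(abs(r)))
    def draw(fn,out,kind,ths,box,k):
        g=np.load(fn+".npz");c0,r0,c1,r1=box
        im=cv2.resize(np.ascontiguousarray(g["frame"][r0:r1,c0:c1,::-1]),None,fx=k,fy=k,interpolation=cv2.INTER_CUBIC)
        for th,col in zip(ths,((0,0,255),(0,255,0),(255,0,0))):
            q=[hw(.152,.079,.006,th),hw(.152,-.031,.006,th),hw(0,-.031,.006,th)] if kind=="lid" else [hw(0,.0855,.0035,th),hw(.08,.0855,.0035,th),hw(.08,.0855,-.0035,th),hw(0,.0855,-.0035,th)]
            pts=np.array([(proj(g,p)-[c0,r0]+.5)*k for p in q]).astype(np.int32)
            cv2.polylines(im,[pts],False,col,1,cv2.LINE_AA)
        cv2.imwrite(out,im)
    draw("m7","pics/ovl.png","lid",(.53,.57,.61),(240,150,330,220),8)
    draw("scene0","pics/ova.png","arm",(.53,.57,.61),(245,155,305,205),12)
    draw("scene0","pics/ov0.png","lid",(0.,),(240,150,330,220),8)
E
python3 ov.py
```

```text
scene0 0.0 [-0.00643402] 339.65545692549074 1207 0.0010975292212485619
scene0 0.5 [-0.00643402] 339.65545692549074 1207 0.0010975292212485619
scene6 0.0 [0.47151014] 115.02589614001943 420 0.0009293141097691526
scene6 0.5 [0.47151019] 115.02589613994115 420 0.0009293151897497506
m7 0.0 [0.55175561] 119.58684792521538 289 0.001215016985150589
m7 0.5 [0.55175544] 119.58684792666892 289 0.0012150219506244214
```

View pics/ovl.png

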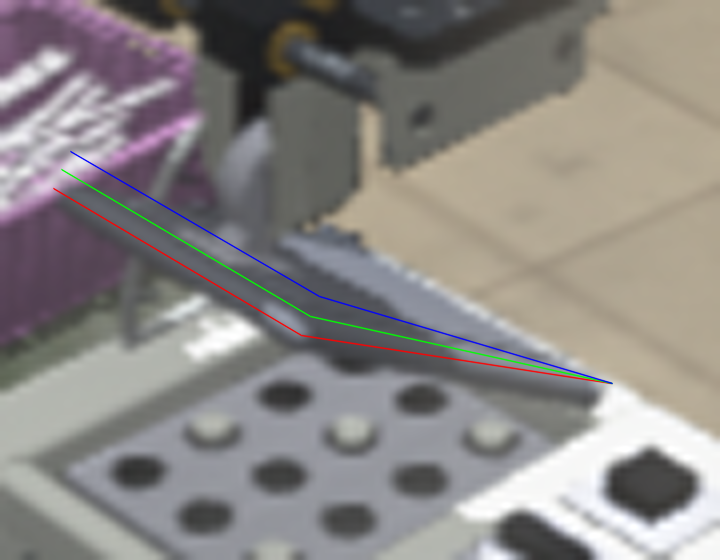

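View pics/ova.png

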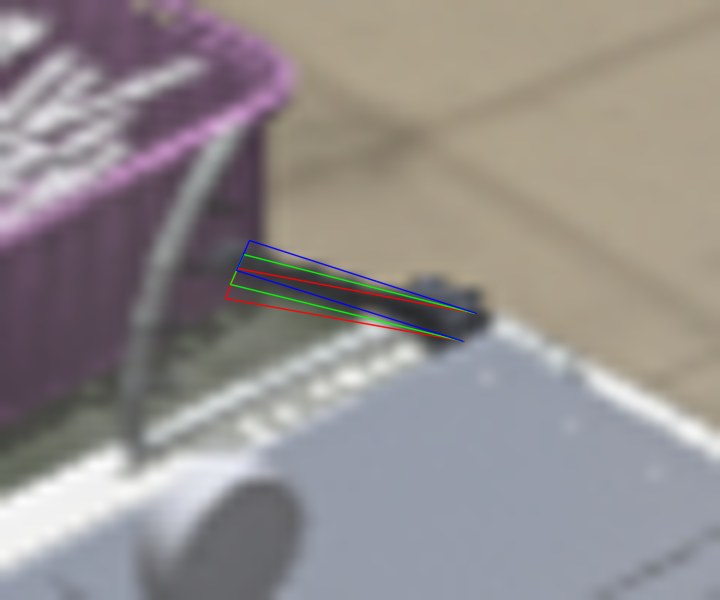

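View pics/ov0.png

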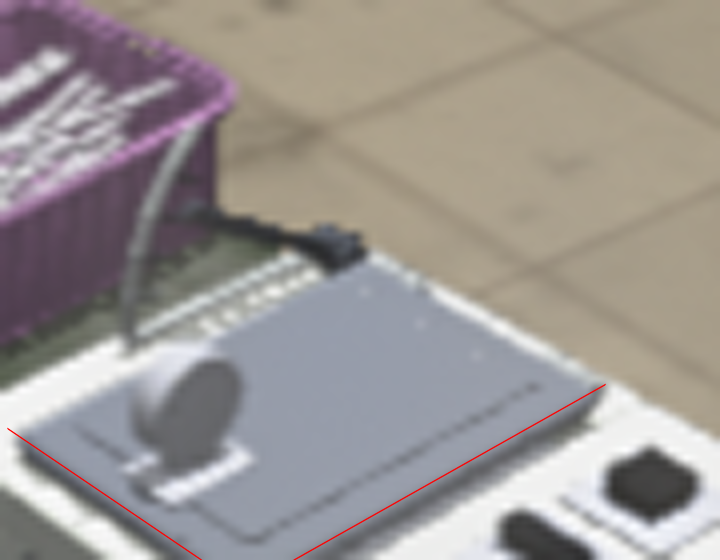

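```bash
cat > sub.py <<'E'
from ov import *
g=np.load("scene0.npz");gr=cv2.cvtColor(g["frame"],cv2.COLOR_RGB2GRAY).astype(float)
print(gr[168:188,260:288].astype(int))
E
python3 sub.py
```

```text
[[ 90 131 158 123  82  70  72 121 141 137 133 131 132 132 131 129 127 131
  137 144 149 149 148 150 154 159 162 164]
 [ 97 152 140  90  72  71  72 118 136 131 129 129 133 137 138 136 134 137
  143 150 153 152 149 147 148 152 157 161]
 [129 149 113  75  74  71  71 115 132 133 134 138 140 143 144 143 144 146
  149 152 157 157 156 153 149 148 149 154]
 [140 124  81  69  73  70  72 119 140 143 144 146 147 148 149 149 150 152
  153 154 156 158 160 159 155 152 149 148]
 [137 104  67  64  65  67  73 126 150 151 151 152 153 153 153 154 154 154
  155 154 155 156 158 159 159 158 155 152]
 [127  87  73  73  73  69  73 132 156 157 156 156 156 156 157 156 156 156
  156 155 154 155 156 157 159 161 160 157]
 [110  78  74  79  78  71  72 132 159 158 157 158 158 158 157 158 157 157
  157 158 157 156 156 157 159 160 161 161]
 [ 95  77  78  87  90  79  73 126 155 158 158 159 158 158 157 157 157 158
  158 158 157 155 156 157 157 160 161 161]
 [ 80  74  78  83  72  64  68  86 131 151 152 151 154 156 156 156 156 157
  157 159 159 158 158 158 160 161 161 161]
 [ 69  66  72  70  64  60  60  58  66  72  73  
[... 540 characters left out ...]
 76  76  77  88 110 118 120 118 114 111 107 105 106 130 150 201 206 162
  116  79  52  50  63  66  78 121 196 216]
 [ 96  95  91 113 123 121 119 119 115 115 119 140 158 199 200 168 161 142
  164 146  89  62  79 105 147 159 165 178]
 [ 89 104 113 117 118 116 115 120 126 145 165 203 199 166 158 151 170 181
  222 204 143 117 147 159 158 157 155 157]
 [115 115 113 109 110 116 127 149 167 196 193 163 159 177 186 181 220 204
  181 172 165 159 158 157 157 159 156 155]
 [121 123 118 116 131 149 164 194 192 161 157 176 179 223 238 206 179 170
  165 161 157 157 156 155 157 169 159 153]
 [115 122 134 155 201 214 191 157 156 163 173 217 202 182 182 169 165 160
  156 156 156 156 156 156 156 157 156 156]]
```

```bash
python3 - <<'E'
from ov import *
from scipy.optimize import brentq
g=np.load("scene0.npz");G=cv2.cvtColor(g["frame"],cv2.COLOR_RGB2GRAY).astype(float)
def cross(col,r0,r1,t,down=True):
    for r in range(r0,r1):
        a,b=G[r,col],G[r+1,col]
        if a>=t>b: return r+(a-t)/(a-b)
c=np.arange(267,278);e=np.array([cross(k,172,182,108) for k in c]);s=np.polyfit(c,e,1);print("edge slope",s[0],"at 272",np.polyval(s,272))
# bottom edge: bright below
def line(th,y,n,r=(.02,.07)):
    a,b=proj(g,hw(r[0],y,n,th)),proj(g,hw(r[1],y,n,th));m=(b[1]-a[1])/(b[0]-a[0]);return m,a[1]+m*(272-a[0])
for y in(.0855,.0935):
  for th in(.5,.54,.56,.58,.6,.64): print(y,th,np.round(line(th,y,.0035),3))
# lid rear/right edges reference in shut image: front-left lid corner etc.
# now the lid in m7: right edge y=-.031 bottom & top edges
for fn in("m7",):
    g=np.load(fn+".npz");G=cv2.cvtColor(g["frame"],cv2.COLOR_RGB2GRAY).astype(float)
    print(G[184:204,280:316].astype(int))
E
```

```text
edge slope 0.2979528940809663 at 272 177.22894023073272
0.0855 0.5 [1.45000e-01 1.78873e+02]
0.0855 0.54 [  0.207 178.122]
0.0855 0.56 [  0.239 177.732]
0.0855 0.58 [  0.272 177.332]
0.0855 0.6 [  0.306 176.921]
0.0855 0.64 [  0.376 176.061]
0.0935 0.5 [1.4700e-01 1.7801e+02]
0.0935 0.54 [  0.209 177.386]
0.0935 0.56 [  0.241 177.063]
0.0935 0.58 [  0.274 176.731]
0.0935 0.6 [  0.307 176.389]
0.0935 0.64 [  0.378 175.676]
[[ 86  92 123 138 143 145 145 144 143 148 158 189 173 168 170 168 168 171
  172 173 171 169 166 160 155 152 151 149 149 153 157 162 164 164 164 164]
 [ 83  83  86  92 123 138 143 145 144 144 145 150 160 202 192 173 169 170
  171 172 168 162 159 161 163 164 163 159 153 149 151 156 162 164 164 164]
 [ 84  84  83  82  87  93 124 138 143 145 144 144 144 152 167 186 183 175
  166 158 156 162 167 171 171 169 166 161 158 155 152 153 156 160 163 166]
 [ 84  84  84  85  85  83  88  94 124 143 145 145 144 144 145 152 182 198
  180 166 163 166 170 171 170 169 168 164 162 161 159 157 154 155 159 162]
 [ 81  84  84  85  84  84  85  85  92 124 143 146 145 145 145 143 149 170
  20
[... 1606 characters left out ...]
  63  64  66  71  98 138 154
  148 131 122 123 123 117 114 105  99  96  92  93  90  90  90  90 115 201]
 [153 152 153 154 155 155 155 155 153 113  72  64  65  68  73  95 137 154
  155 158 146 132 126 125 124 125 126 126 119 121 113 108  99  96 150 233]
 [154 154 156 159 158 157 154 154 153 136 109  91  87  90 107 138 152 153
  152 153 153 156 144 129 124 124 126 126 127 126 129 140 135 143 222 246]
 [153 153 169 184 180 170 155 150 153 153 152 153 152 152 152 153 153 152
  150 155 164 168 161 152 133 124 122 123 125 125 126 127 130 147 181 223]
 [135 132 165 183 182 177 137 136 152 154 155 155 154 153 152 151 152 149
  138 163 181 182 180 166 152 142 129 122 123 122 122 123 130 155 200 238]]
```

The evidence agrees: the arm is about 0.575±0.02 and the lid about 0.57 (depth 0.558 after correcting for bias, kinematics 0.586, overlay about 0.57). That is well inside 0.07. I'll hold still, then check for drift.

Request:
arm_command --deltas '[{"xyz":[0,0,0],"turn":0,"jaw":255},{"xyz":[0,0,0],"turn":0,"jaw":255},{"xyz":[0,0,0],"turn":0,"jaw":255},{"xyz":[0,0,0],"turn":0,"jaw":255},{"xyz":[0,0,0],"turn":0,"jaw":255}]'

```text
clock: 9.47
position: [0.5295, 0.0808, 0.1459]
ee_rot: [-0.12, 3.139, 0.004]
force: [-2.4, 0.8, -8.4]
width: 0.129
```

```bash
python3 m.py m8; sed -i 's/("m7",None)/("m7",None),("m8",None)/' ov.py; python3 ov.py | grep m8; sleep 0; python3 -c "
from cell import *
for i in range(6): get_image('top')
o=observe();print(o['clock'],o['position'],o['force'],o['width'])"
```

```text
scene 204 -0.049948648526562014 0.05875863666734089 lid 0.5596958734225679 hinge off 0.006267271463332513
arm px 56 1.1309576011050022
kin 0.5864188939544752 0.12916884839105475
t 9.52 pos [0.5295 0.0808 0.1459] F [-2.2  0.  -8.6] w 0.13
delta cm [0.15 0.01 0.15] turn 0.2 toolz [ 0.001  0.003 -1.   ]
dq 0.0014593441552981424
m8 0.0 [0.55307975] 122.30144559504438 302 0.0011603603434839713
m8 0.5 [0.55307969] 122.30144559426842 302 0.001160364788923925
9.8167 [0.52948317 0.0808332  0.14591457] [-1.38009041 -0.22512733 -9.40152065] 0.1290393630352295
```

View pics/m8.png

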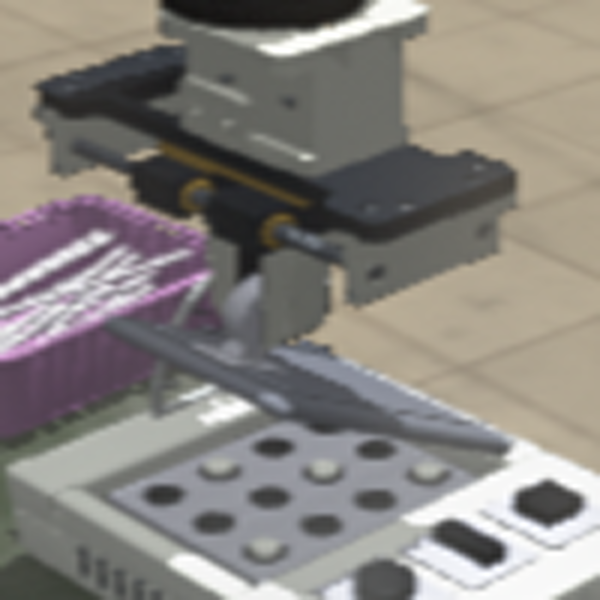

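The hold is steady and the keys are up. I'll nudge up 1 mm along the arc to sit mid-estimate, then settle and hand in.

Request:
arm_command --deltas '[{"xyz":[-0.05,0,-0.05],"turn":0,"jaw":255},{"xyz":[-0.1,0,-0.1],"turn":0,"jaw":255},{"xyz":[-0.1,0,-0.1],"turn":0,"jaw":255},{"xyz":[-0.1,0,-0.1],"turn":0,"jaw":255},{"xyz":[-0.1,0,-0.1],"turn":0,"jaw":255}]'

```text
clock: 10.23
position: [0.5304, 0.0809, 0.1468]
ee_rot: [-0.12, 3.139, 0.004]
force: [-1.6, 1.0, -11.9]
width: 0.129
```

Request:
arm_command --deltas '[{"xyz":[0,0,0],"turn":0,"jaw":255},{"xyz":[0,0,0],"turn":0,"jaw":255},{"xyz":[0,0,0],"turn":0,"jaw":255},{"xyz":[0,0,0],"turn":0,"jaw":255},{"xyz":[0,0,0],"turn":0,"jaw":255}]'

```text
clock: 10.65
position: [0.5304, 0.0809, 0.1468]
ee_rot: [-0.12, 3.139, 0.004]
force: [-1.8, -0.0, -11.1]
width: 0.129
```

```bash
python3 m.py m9; python3 -c "
from cell import *
print(sign_off())"
```

```text
scene 197 -0.04459342073434906 0.05773694040750988 lid 0.5721450949186658 hinge off 0.006131928646651025
arm px 55 1.1362577874087576
kin 0.595955717777907 0.1292098290742193
t 10.7 pos [0.5304 0.0809 0.1468] F [ -1.3   1.1 -11.9] w 0.129
delta cm [0.24 0.01 0.24] turn 0.2 toolz [ 0.     0.003 -1.   ]
dq 0.001009486970203741
the job is handed in; nothing more can be done
None
```

I pressed the keys in order (square, round, bar), raised the lid by its disc grip to the index arm's angle, and handed the job in at about 10.7 s still holding it. The sign-off reported no verdict.

- **Keys:** each stopped at its end of travel, with the fingertips at z ≈ 0.067–0.068 m, and sprang back up afterwards. The round key was pressed harder than needed, about 53 N at the wrist against a 120 N limit.
- **Lid angle:** my two last readings differ slightly: 0.572 rad from the camera depth and 0.596 rad from the arm's position. The index arm measured 0.565–0.595 rad before the lift, best estimate about 0.575. So the gap should be within about 0.03 rad, against the 0.07 allowed.
- **Hold:** the disc was gripped at 30 N with the jaws about 12 mm apart. The pose did not change over the last 0.4 s.
- **Not checked at the end:** the arm and lid hid the index arm, so I could not re-measure it after the lift. I did not plan any contact with it or feel any. I also did not re-measure the bottle, dish or carton; the gripper passed well above the bench and went nowhere near them.

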